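# Cure a gilded bowl under the sliding lamp

### The job

Cure the varnish on the gilded bowl: pull the white lamp drawer by its steel handle all the way out over the turntable, and leave it out. Then turn the plate anticlockwise (seen from above) by its upright knobs, so that the red knob passes the white pointer, goes once all the way round under the lamp and stops in line with the pointer the second time it gets there. The lamp blocks the hand, so let go and take another knob on the way; keep the bowl standing in the middle of the plate and do not disturb the jar, tin or brush.

Things in the scene. Friction and masses are not known exactly. Their poses are not given: they have to be found in the camera images.
- station: Fixed curing station; origin on the bench on the turntable's vertical axis, z up. In its own axes: grey round foot, 290 mm diameter, 22 mm high, round the origin; pointer at -y; blue lamp housing at +y (130 mm in x, y = 190 to 400 mm, 158 mm high). Its place and yaw vary.
- plate (a joint): Turntable angle (rad), growing anticlockwise from above, no stops; stays where left, takes about 1.5 N at a knob. Aluminium plate, 260 mm diameter, top 50 mm above the bench; three upright knobs 120 degrees apart, 100 mm from the axis. 0: red knob in line with the pointer; starts 0.2 to 0.8 rad short of it (negative); 6.283: in line again after a full turn.
- lamp (a joint): How far the white lamp drawer is out (m), along station -y: 0 in, 0.12 fully out at its stop; starts 0 to 0.03; takes about 3 N. 80 mm wide (station x), underside 108 mm and top 142 mm above the bench. Front end at station y = 150 mm minus this value: fully out it covers the plate from y = 30 mm on, and the gripper cannot pass there.
- lamp_handle (a point): Middle of the crossbar of the steel bow handle on top of the lamp drawer's front end, 20 mm behind that end. The bar is 10 mm thick, 68 mm long along station x, its middle 178 mm above the bench and 36 mm above the drawer's top; it moves with the drawer.
- red_top (a point): Top centre of the red knob, an upright cylinder of 24 mm diameter and 45 mm height on the plate (top 95 mm above the bench), free to spin on its pin; it moves with the plate. A short red line on the plate runs from it to the edge.
- black_a_top (a point): Top centre of the black knob 120 degrees anticlockwise of the red one; same size.
- black_b_top (a point): Top centre of the black knob 240 degrees anticlockwise of the red one; same size.
- pointer (a point): Tip of the white pointer on the foot of the station, 135 mm from the axis and 50 mm above the bench, beside the plate's edge, on the side away from the lamp.
- axis_top (a point): Centre of the plate's top face, on the turning axis, 50 mm above the bench.
- bowl: Small gilded bowl, loose, 80 mm across the rim, 35 mm high, 250 g, standing in the middle of the plate (within 4 mm); origin: centre of its underside.
- jar: Bystander: amber glass jar with black cap, 60 mm diameter, 75 mm high, loose on the bench; origin: centre of its underside.
- tin: Bystander: plain steel tin, 54 mm diameter, 50 mm high, loose on the bench beyond the station; origin: centre of its underside.
- brush: Bystander: brush lying loose on the bench along its own x.
There are look-alikes about, which are no part of the job. Of the things shaped like the bowl, the brass one is meant.

How it is judged (in metres and radians):
On the way, in this order (a step that is already met when the one before it is completed fails the run):
1. the lamp drawer is pulled out fully, to within 8 mm of its stop (value of joint lamp above 0.112 m), for 0.2 s.
2. the plate has gone half a turn past the pointer under the lamp (value of joint plate above 3.14 rad and value of joint lamp above 0.105 m).
At the end, for the whole second after the job is handed in: The plate rests one full turn on, with the red knob in line with the pointer to 0.13 rad (13 mm at the knob); the lamp drawer is still out to within 15 mm of its stop; the bowl stands upright on the plate within 15 mm of its centre; jar, tin and brush are within 30 mm of where they were (value of joint plate between 6.153 and 6.413 rad and velocity of joint plate between -0.05 and 0.05 rad/s and value of joint lamp above 0.105 m and horizontal distance between bowl and axis_top below 0.015 m and angle between bowl's own z axis and vertical below 0.1 rad and height (world z) of bowl above 0.045 m and distance of each of jar, tin, brush from where it was at the start of the episode below 0.03 m); the robot touches nothing.
It fails at once if the plate is turned more than 0.25 rad past the pointer while the lamp drawer is not out (more than 20 mm short of its stop) (value of joint plate above 0.25 rad and value of joint lamp below 0.1 m).
It fails at once if the bowl is moved more than 20 mm from the middle of the plate or tipped over (horizontal distance between bowl and axis_top above 0.02 m or angle between bowl's own z axis and vertical above 0.5 rad).
It fails at once if the jar, tin or brush is moved more than 30 mm (distance of any of jar, tin, brush from where it was at the start of the episode above 0.03 m).
It also fails if it takes over 72 s, if anything falls off the work surface, if the arm or the gripper's body presses on something with over 40 N, if the wrist force passes 120 N, or if a joint passes its speed limit or range.

### The arm

A 6-joint arm with a two-finger parallel gripper is mounted at the origin on the work surface. World frame = base frame: x ahead of the robot, y to its left, z up, the work surface at z = 0. Lengths are in mm, angles in rad, forces in N, time in s.
With the tool pointing down it reaches from about 275 to 750 mm from the base axis. Payload 10.2 kg.
Tool frame: the origin (TCP) lies midway between the tips of the shut fingers; the grasp point (between the pads) lies 19 mm behind it; z points along the fingers, y is the line along which they close (so a half turn about z gives the same grasp; the last joint's range is limited). The gripper opens to 85 mm and grips with 20 to 120 N. Pads are 22 mm wide; open, the fingers measure 114 mm over their backs; the gripper's body (76 mm by 85 mm) begins 54 mm behind the grasp point. The pads swing forward as they close: fully open they stand 13 mm farther back than shut.
Start: joints at [-1.555, 0.313, 1.498, -0, 1.331, -0.223], TCP at [124.168, -510.111, 231.294] pointing down, gripper open.
Joint ranges: [-2.94, 2.94], [-0.97, 2.17], [0.19, 2.56], [-1.23, 4.37], [0.02, 3.11], [-2.88, 2.88]. Speed limits (rad/s): [2.39, 2.39, 3.01, 3.14, 3.14, 3.14].

### API

Orientations are given as a unit quaternion [w, x, y, z].
In Python, from rig import ctrl gives the robot as it stands.
- The arm moves only by the tool arm_command, never from a script. Its argument "increments" is a list of rows, each an object with "dr": the turn, a rotation vector about the tool's x, y, z in units of pi/4 rad (1.0 is pi/4 rad), a list of three; "offset": the shift along the tool's x, y, z in units of 120 mm (1.0 is 120 mm), a list of three; "hand": the opening, from -1 (shut) to 1 (fully open). A call has 1 to 8 rows; each row shifts and turns the commanded pose from where the row before left it, along the tool's axes as they then stand; what a row does not reach is not made up. A row lasts 1/10 s, in which the tool goes at most 50 mm and 8.59 degrees, less where a joint would pass 70% of its speed; a pose out of reach is approached as far as the arm can. A call with a number of a shift or a turn outside -1 to 1 is refused whole. A call with a gripper value outside its range is refused whole. The fingers move at their own pace and stop on an object; "grip_force" is the grip in N (left out, the last holds). Time passes only in rows, so rows that do not move let the fingers close. It gives the time, the measured TCP pose, the force, the opening and the grip force at its end, in the units of the state.
- ctrl.sense(): the state, without advancing time (a new reading comes with each control period).
- ctrl.capture(name): name is "scene" or "top" or "wrist"; returns the picture (420x560x3 uint8, red, green, blue); there is no depth.
- ctrl.camera_info(name): a dict with "K" (3x3 intrinsics, pixels), "R" (3x3) and "t" (3): a world point X has camera coordinates R X + t. Camera axes: x right, y down, z forward; pixel columns grow to the right and rows downward; lengths in mm; the calibration is good to about 2 mm. A picture is of the moment at which its call begins: read the wrist's pose just before it. camera_info takes no time and is no camera call; for the wrist camera it gives the pose at the moment of the call.
- ctrl.finish_job(): hands the job in; it is judged then, once.
The state is a dict: "time_s": time; "joints": joint angles; "dq": joint speeds; "tau": joint torques, N m; "eef_pos": TCP position; "ee_rot": TCP orientation; "force": force on the tool from outside, world axes, zero at the start; "wrist_torque": the same for the moment, N m; "grip_width": opening from 0.0 (shut) to 1.0 (fully open); "grip_force": force on a finger pad.
Only numpy, scipy, OpenCV 4.12 (cv2) and the standard library are available. Lean on these libraries where they do the work, as an engineer would, in place of code of your own. Each camera call takes 0.05 s, during which the arm holds its last target. There are 200 camera calls.

## Working session

There is one attempt and no reset: what is moved stays moved. The work goes in short steps, Python scripts to look and compute and a tool call to move; the robot and the scene stay as the last step left them, time stands still between calls to the robot, and variables do not carry over. Pictures are saved under pics/ and viewed, at most 10 in all, crops included, and the job is handed in when it is done.

Besides the shell and the picture viewer there is one more tool, called after "Call:" as name(argument=value, ...) on one line, values as JSON. arm_command: Moves the arm, as the interface text tells. Shifts and turns lie within -1 to 1; 1 stands for 120 mm of shift or pi/4 rad of turn. Its arguments: {"type":"object","properties":{"increments":{"type":"array"},"grip_force":{"type":"number"}},"required":["increments"]}

```bash
mkdir -p pics; ls; python3 - <<'E'
from rig import ctrl
import cv2
for n in("scene","top"):
    cv2.imwrite(f"pics/{n}0.png",ctrl.capture(n)[:,:,::-1])
    c=ctrl.camera_info(n);print(n,c)
print(ctrl.sense())
E
```

```text
pics
scene {'K': array([[445.59639854,   0.        , 277.10236951],
       [  0.        , 445.59639854, 211.99843529],
       [  0.        ,   0.        ,   1.        ]]), 'R': array([[-0.72523971,  0.68829568, -0.01662584],
       [ 0.47657375,  0.48443297, -0.73362262],
       [-0.49689517, -0.5399757 , -0.67935369]]), 't': array([ 534.43427605, -113.39399352, 1322.74107023])}
top {'K': array([[468.22863344,   0.        , 279.72930167],
       [  0.        , 468.22863344, 215.14679556],
       [  0.        ,   0.        ,   1.        ]]), 'R': array([[ 0.01903311, -0.99958747,  0.0215087 ],
       [-0.99605354, -0.0208223 , -0.08627728],
       [ 0.08668954, -0.01978169, -0.99603896]]), 't': array([-163.79134712,  614.58922003, 1193.74627036])}
{'time_s': 0.1, 'joints': array([-1.55538040e+00,  3.13372199e-01,  1.49832949e+00,  1.62263501e-05,
        1.33102281e+00, -2.23420053e-01]), 'dq': array([-0.00073239,  0.00116533, -0.00132632,  0.00073842,  0.00056084,
        0.0020271 ]), 'tau': array([ 2.65838826e-03, -4.12903512e+01, -2.60145020e+01, -1.43531470e-04,
        3.00839165e-03, -2.05006000e-05]), 'eef_pos': array([ 124.17863067, -509.87279849,  230.81539187]), 'ee_rot': array([-5.62045717e-04,  9.92878212e-01,  1.19132427e-01,  6.65883731e-05]), 'force': array([-1.11987938, -0.22952282, -0.40381106]), 'wrist_torque': array([-0.00904277,  0.05101875,  0.04005116]), 'grip_force': 0.0, 'grip_width': 0.9980019587054271}
```

View pics/top0.png

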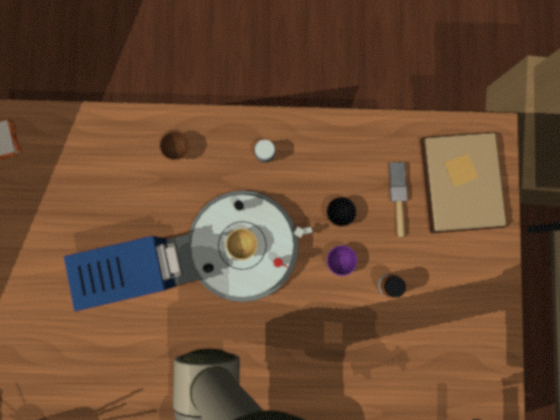

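View pics/scene0.png

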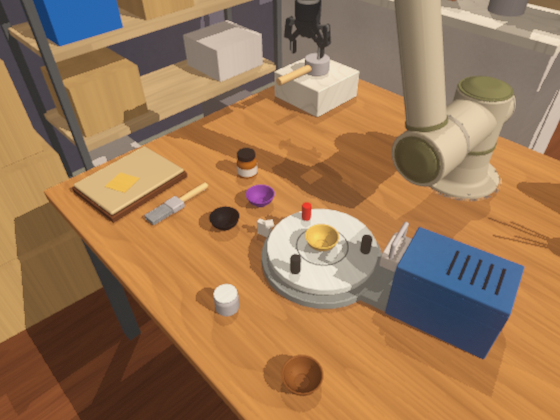

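The top picture shows the station with its axis near (243,245), the pointer near (303,232), the red knob near (278,263) and the handle near (172,260). The jar is at (393,286), the tin at (264,150) and the brush at (399,195). I'll enlarge it.

```bash
python3 - <<'E'
import cv2
a=cv2.imread("pics/top0.png")[175:315,140:325]
cv2.imwrite("pics/crop.png",cv2.resize(a,None,fx=4.2,fy=4.2,interpolation=cv2.INTER_CUBIC))
E
```

```text
(no output)
```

View pics/crop.png

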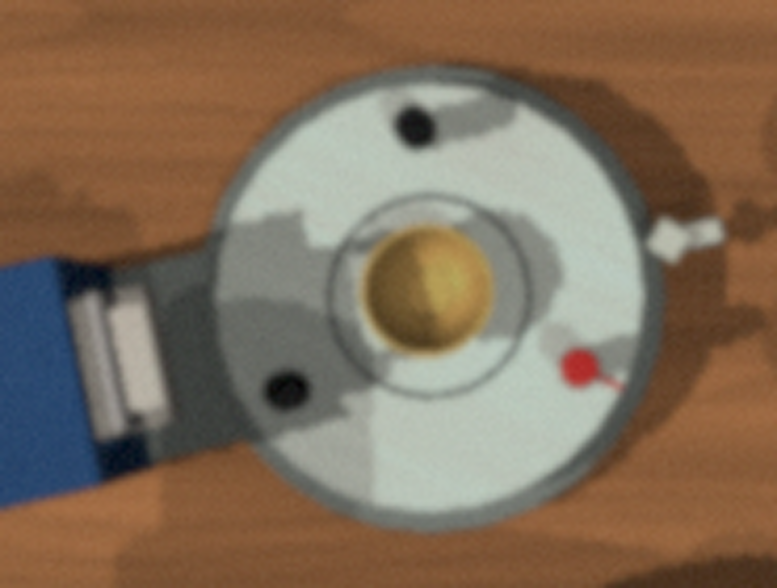

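The enlarged crop (4.2x, offset (140,175)) gives red top (578,367), black A (415,127), black B (287,390), plate centre about (430,295), pointer (655,240) and handle bar about (97,365).

```bash
cat > h.py <<'E'
import numpy as np
from rig import ctrl
def ray(name,u,v,z):
    c=ctrl.camera_info(name);R,t=c["R"],c["t"]
    d=R.T@np.linalg.solve(c["K"],[u,v,1]);o=-R.T@t
    return o+d*(z-o[2])/d[2]
E
python3 - <<'E'
from h import *
f=lambda x,y,z:ray("top",140+(x+.5)/4.2-.5,175+(y+.5)/4.2-.5,z)
P={k:f(*v) for k,v in dict(red=(578,367,95),a=(415,127,95),b=(287,390,95),ax=(430,295,50),ptr=(655,240,50),bar=(97,365,178),bar0=(90,292,178),bar1=(110,438,178),bowl=(427,290,85)).items()}
for k,v in P.items():print(k,v.round(1))
C=(P['red']+P['a']+P['b'])/3;print("C",C)
for k in P:
    d=P[k]-C;print(k,np.hypot(*d[:2]).round(1),np.arctan2(d[1],d[0]).round(3))
for n,u,v,z in [("jar",393,286,75),("tin",264,150,50),("brush",399,195,10)]:print(n,ray("top",u,v,z).round(0))
E
```

```text
red [ 496.8 -146.3   95. ]
a [635.3 -47.8  95. ]
b [480.4  22.2  95. ]
ax [538.  -56.5  50. ]
ptr [ 574.1 -192.4   50. ]
bar [494.1 113.7 178. ]
bar0 [533.2 119.  178. ]
bar1 [455.3 105.1 178. ]
bowl [540.1 -56.7  85. ]
C [537.49306155 -57.27844997  95.        ]
red 97.8 -2.0
a 98.2 0.097
b 97.9 2.194
ax 0.9 1.046
ptr 140.0 -1.307
bar 176.3 1.819
bar0 176.3 1.595
bar1 182.0 2.039
bowl 2.7 0.215
jar [ 442. -436.   75.]
tin [ 785. -107.   50.]
brush [ 680. -470.   10.]
```

Call:
arm_command(increments=[{"dr":[0,0,-0.028],"offset":[0.28,-0.28,0],"hand":0.4},{"dr":[0,0,0],"offset":[0.28,-0.28,0],"hand":0.4},{"dr":[0,0,0],"offset":[0.28,-0.28,0],"hand":0.4},{"dr":[0,0,0],"offset":[0.28,-0.28,0],"hand":0.4},{"dr":[0,0,0],"offset":[0.28,-0.28,0],"hand":0.4},{"dr":[0,0,0],"offset":[0.28,-0.28,0],"hand":0.4},{"dr":[0,0,0],"offset":[0.28,-0.28,0],"hand":0.4},{"dr":[0,0,0],"offset":[0.28,-0.28,0],"hand":0.4}], grip_force=40)

```text
time_s: 0.9
eef_pos: [315.9, -179.8, 231.3]
ee_rot: [0.0, 0.992, 0.13, 0.0]
force: [1.1, -0.4, -0.1]
grip_width: 0.704
grip_force: 0.0
```

Call:
arm_command(increments=[{"dr":[0,0,0],"offset":[0.294,-0.276,0],"hand":0.4},{"dr":[0,0,0],"offset":[0.294,-0.276,0],"hand":0.4},{"dr":[0,0,0],"offset":[0.294,-0.276,0],"hand":0.4},{"dr":[0,0,0],"offset":[0.294,-0.276,0],"hand":0.4},{"dr":[0,0,0],"offset":[0.294,-0.276,0],"hand":0.4},{"dr":[0,0,0],"offset":[0.294,-0.276,0],"hand":0.4},{"dr":[0,0,0],"offset":[0.294,-0.276,0],"hand":0.4},{"dr":[0,0,0],"offset":[0,0,0],"hand":0.4}])

```text
time_s: 1.7
eef_pos: [495.4, 110.0, 230.3]
ee_rot: [-0.001, 0.991, 0.132, -0.0]
force: [-1.1, -1.0, -0.8]
grip_width: 0.701
grip_force: 0.0
```

```bash
python3 - <<'E'
from h import *
import cv2
s=ctrl.sense();c=ctrl.camera_info("wrist");cv2.imwrite("pics/w1.png",ctrl.capture("wrist")[:,:,::-1])
print(s["eef_pos"]);p=c["K"]@(c["R"]@np.array([495,107.5,178])+c["t"]);print(p[:2]/p[2])
np.savez("w1.npz",**c)
E
```

```text
[495.43408391 109.97784225 230.31464475]
[278.9281449  223.41124753]
```

View pics/w1.png

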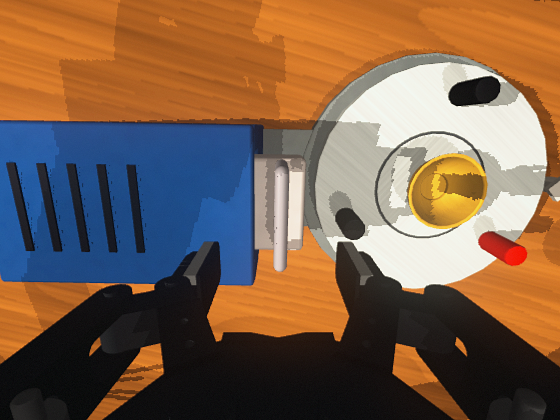

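The wrist picture shows the bar's middle at (281,215), expected at (279,223). It lies between the fingers, so I descend with a small x correction and close.

Call:
arm_command(increments=[{"dr":[0,0,0],"offset":[0.035,0.015,0.2],"hand":0.4},{"dr":[0,0,0],"offset":[0,0,0.2],"hand":0.4},{"dr":[0,0,0],"offset":[0,0,0.16],"hand":0.4},{"dr":[0,0,0],"offset":[0,0,0],"hand":-1},{"dr":[0,0,0],"offset":[0,0,0],"hand":-1},{"dr":[0,0,0],"offset":[0,0,0],"hand":-1},{"dr":[0,0,0],"offset":[0,0,0],"hand":-1},{"dr":[0,0,0],"offset":[0,0,0],"hand":-1}])

```text
time_s: 2.55
eef_pos: [499.2, 105.3, 165.4]
ee_rot: [0.0, 0.992, 0.13, 0.001]
force: [-3.0, 0.4, 5.7]
grip_width: 0.094
grip_force: 39.2
```

Call:
arm_command(increments=[{"dr":[0,0,0],"offset":[0,0.07,0],"hand":-1},{"dr":[0,0,0],"offset":[0,0.15,0],"hand":-1},{"dr":[0,0,0],"offset":[0,0.2,0],"hand":-1},{"dr":[0,0,0],"offset":[0,0.2,0],"hand":-1},{"dr":[0,0,0],"offset":[0,0.2,0],"hand":-1},{"dr":[0,0,0],"offset":[0,0.1,0],"hand":-1},{"dr":[0,0,0],"offset":[0,0.05,0],"hand":-1},{"dr":[0,0,0],"offset":[0,0,0],"hand":-1}])

```text
time_s: 3.35
eef_pos: [527.6, -6.8, 165.4]
ee_rot: [-0.001, 0.992, 0.13, -0.001]
force: [-12.5, 3.4, 12.4]
grip_width: 0.1
grip_force: 40.2
```

Call:
arm_command(increments=[{"dr":[0,0,0],"offset":[0,0.025,0],"hand":-1},{"dr":[0,0,0],"offset":[0,0.025,0],"hand":-1},{"dr":[0,0,0],"offset":[0,0,0],"hand":-1},{"dr":[0,0,0],"offset":[0,0,0],"hand":-1}])

```text
time_s: 3.75
eef_pos: [527.6, -7.0, 165.3]
ee_rot: [-0.006, 0.991, 0.131, -0.002]
force: [-18.6, 31.1, 20.3]
grip_width: 0.093
grip_force: 41.7
```

Call:
arm_command(increments=[{"dr":[0,0,0],"offset":[0,-0.04,0],"hand":-1},{"dr":[0,0,0],"offset":[0,0,0],"hand":0.1},{"dr":[0,0,0],"offset":[0,0,0],"hand":0.1},{"dr":[0,0,0],"offset":[0,0,0],"hand":0.1},{"dr":[0,0,0],"offset":[0,0,-0.3],"hand":0.1},{"dr":[0,0,0],"offset":[0,0,-0.3],"hand":0.1},{"dr":[0,0,0],"offset":[0,0,0],"hand":0.1}])

```text
time_s: 4.45
eef_pos: [531.0, -8.9, 240.6]
ee_rot: [0.002, 0.992, 0.13, 0.004]
force: [0.1, 0.2, -0.4]
grip_width: 0.553
grip_force: 0.0
```

Call:
arm_command(increments=[{"dr":[0,0,0],"offset":[-0.192,0.349,0],"hand":0.1},{"dr":[0,0,0],"offset":[-0.192,0.349,0],"hand":0.1},{"dr":[0,0,0],"offset":[-0.192,0.349,0],"hand":0.1},{"dr":[0,0,0],"offset":[0,0,0.15],"hand":0.1},{"dr":[0,0,0],"offset":[0,0,0],"hand":0.1}])

```text
time_s: 4.95
eef_pos: [493.6, -148.2, 215.8]
ee_rot: [-0.001, 0.992, 0.129, -0.002]
force: [-0.3, 1.1, -0.1]
grip_width: 0.548
grip_force: 0.0
```

```bash
python3 - <<'E'
from h import *
import cv2
s=ctrl.sense();c=ctrl.camera_info("wrist");cv2.imwrite("pics/w2.png",ctrl.capture("wrist")[:,:,::-1])
print(s["eef_pos"])
for q in ([496.7,-148,95],[538,-57,50],[573,-187,50]):
    p=c["K"]@(c["R"]@np.array(q,float)+c["t"]);print(p[:2]/p[2])
E
```

```text
[ 493.58303954 -148.15846592  215.77004791]
[277.19525134 194.72043131]
[201.5852021  124.15765645]
[333.45079176 123.51872342]
```

View pics/w2.png

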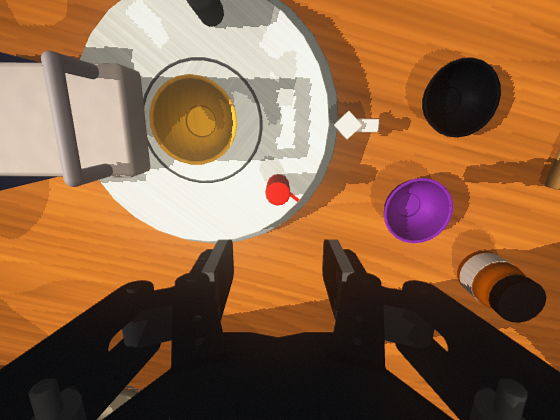

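The red knob's top is at (277,189), 6 px (about 2 mm) from the predicted (277,195). The ring centre (202,120) and pointer tip (335,126) agree with the model.

Call:
arm_command(increments=[{"dr":[0,0,0],"offset":[0.042,0.005,0.32],"hand":0.1},{"dr":[0,0,0],"offset":[0,0,0.32],"hand":0.1},{"dr":[0,0,0],"offset":[0,0,0.32],"hand":0.1},{"dr":[0,0,0],"offset":[0,0,0.3],"hand":0.1},{"dr":[0,0,0],"offset":[0,0,0],"hand":-1},{"dr":[0,0,0],"offset":[0,0,0],"hand":-1},{"dr":[0,0,0],"offset":[0,0,0],"hand":-1},{"dr":[0,0,0],"offset":[0,0,0],"hand":-1}])

```text
time_s: 5.8
eef_pos: [499.9, -146.0, 67.4]
ee_rot: [-0.0, 0.991, 0.13, 0.0]
force: [2.5, 3.5, -14.6]
grip_width: 0.267
grip_force: 41.6
```

```bash
cat > arc.py <<'E'
import numpy as np,sys
def arc(p0,steps,r=99):
    p=np.radians(np.cumsum([p0]+steps))
    d=np.diff(np.c_[r*np.sin(p),r*np.cos(p)],axis=0)/120
    for a,b in zip(d,np.degrees(p[1:])):print("[%.3f, %.3f, 0]"%tuple(a),"%.1f"%b)
if __name__=="__main__":arc(float(sys.argv[1]),[float(s) for s in sys.argv[2:]])
E
python3 arc.py -38.5 4 9 12 12 12 12 12 12 12 12 12 12 9 7 4
```

```text
[0.046, 0.034, 0] -34.5
[0.112, 0.065, 0] -25.5
[0.163, 0.058, 0] -13.5
[0.171, 0.023, 0] -1.5
[0.172, -0.014, 0] 10.5
[0.165, -0.049, 0] 22.5
[0.152, -0.082, 0] 34.5
[0.131, -0.112, 0] 46.5
[0.105, -0.137, 0] 58.5
[0.074, -0.156, 0] 70.5
[0.040, -0.168, 0] 82.5
[0.005, -0.172, 0] 94.5
[-0.020, -0.128, 0] 103.5
[-0.029, -0.096, 0] 110.5
[-0.022, -0.053, 0] 114.5
```

Call:
arm_command(increments=[{"dr":[0,0,0],"offset":[0.046,0.034,0],"hand":-1},{"dr":[0,0,0],"offset":[0.112,0.065,0],"hand":-1},{"dr":[0,0,0],"offset":[0.163,0.058,0],"hand":-1},{"dr":[0,0,0],"offset":[0.171,0.023,0],"hand":-1},{"dr":[0,0,0],"offset":[0,0,0],"hand":-1}])

```text
time_s: 6.3
eef_pos: [564.5, -152.1, 67.3]
ee_rot: [0.0, 0.991, 0.13, 0.001]
force: [0.3, 2.2, -8.6]
grip_width: 0.263
grip_force: 42.2
```

Call:
arm_command(increments=[{"dr":[0,0,0],"offset":[0.172,-0.014,0],"hand":-1},{"dr":[0,0,0],"offset":[0.165,-0.049,0],"hand":-1},{"dr":[0,0,0],"offset":[0.152,-0.082,0],"hand":-1},{"dr":[0,0,0],"offset":[0.131,-0.112,0],"hand":-1},{"dr":[0,0,0],"offset":[0.105,-0.137,0],"hand":-1},{"dr":[0,0,0],"offset":[0.074,-0.156,0],"hand":-1},{"dr":[0,0,0],"offset":[0.04,-0.168,0],"hand":-1},{"dr":[0,0,0],"offset":[0.005,-0.1,0],"hand":-1}])

```text
time_s: 7.1
eef_pos: [637.7, -30.4, 67.5]
ee_rot: [0.001, 0.991, 0.13, 0.004]
force: [16.6, 2.3, -18.6]
grip_width: 0.26
grip_force: 41.4
```

Call:
arm_command(increments=[{"dr":[0,0,0],"offset":[0,0,0],"hand":-1},{"dr":[0,0,0],"offset":[0,0,0],"hand":-1}])

```text
time_s: 7.3
eef_pos: [637.8, -30.6, 67.5]
ee_rot: [0.0, 0.991, 0.13, 0.004]
force: [15.9, 4.7, -18.9]
grip_width: 0.265
grip_force: 41.4
```

Call:
arm_command(increments=[{"dr":[0,0,0],"offset":[0,0,0],"hand":0.1},{"dr":[0,0,0],"offset":[0,0,0],"hand":0.1},{"dr":[0,0,0],"offset":[0,0,0],"hand":0.1},{"dr":[0,0,0],"offset":[0,0,-0.24],"hand":0.1},{"dr":[0,0,0],"offset":[0,0,-0.26],"hand":0.1},{"dr":[0,0,0],"offset":[0,0,0],"hand":0.1}])

```text
time_s: 7.9
eef_pos: [637.1, -32.2, 132.3]
ee_rot: [0.002, 0.992, 0.13, 0.004]
force: [0.2, -0.3, 0.6]
grip_width: 0.548
grip_force: 0.0
```

```bash
python3 - <<'E'
from h import *
import cv2
s=ctrl.sense();print(s["eef_pos"],s["grip_width"],s["force"])
a=ctrl.capture("top")[175:315,140:325,::-1]
cv2.imwrite("pics/t2.png",cv2.resize(a,None,fx=4.2,fy=4.2,interpolation=cv2.INTER_CUBIC))
E
```

```text
[637.10655637 -32.2201961  132.31215776] 0.5477375138541285 [ 0.18644503 -0.25474424  0.63738295]
```

View pics/t2.png

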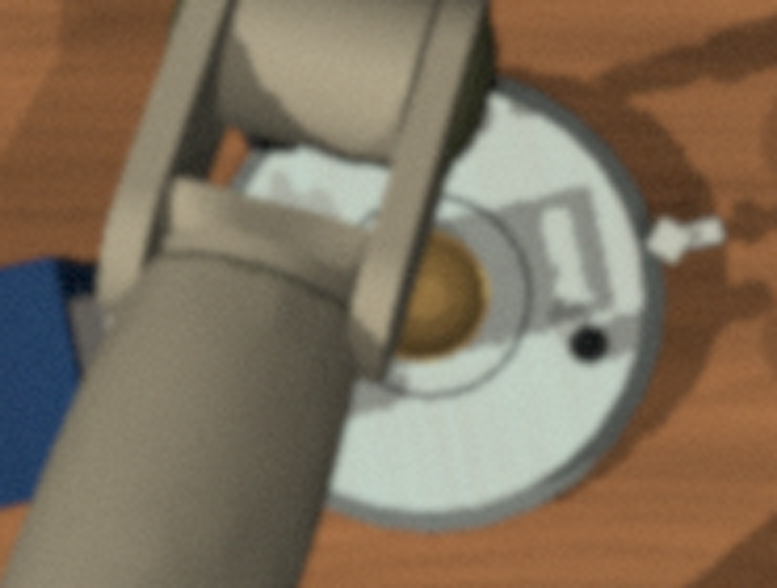

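Black B's top shows at (589,344), about (514,-152.5) mm, close to the predicted (515,-153). The bowl is still central in its ring.

Call:
arm_command(increments=[{"dr":[0,0,0],"offset":[-0.313,0.176,0],"hand":0.1},{"dr":[0,0,0],"offset":[-0.313,0.176,0],"hand":0.1},{"dr":[0,0,0],"offset":[-0.313,0.176,0],"hand":0.1},{"dr":[0,0,0],"offset":[-0.313,0.176,0],"hand":0.1},{"dr":[0,0,0],"offset":[0,0,0],"hand":0.1},{"dr":[0,0,0],"offset":[0,0,0],"hand":0.1}])

```text
time_s: 8.55
eef_pos: [511.3, -152.2, 126.8]
ee_rot: [-0.0, 0.992, 0.129, -0.0]
force: [-0.2, 0.4, -0.1]
grip_width: 0.55
grip_force: 0.0
```

```bash
python3 arc.py -30 4 9 12 12 12 12 12 12 12 12 8 4 
```

```text
[0.051, 0.027, 0] -26.0
[0.120, 0.047, 0] -17.0
[0.169, 0.033, 0] -5.0
[0.172, -0.003, 0] 7.0
[0.168, -0.039, 0] 19.0
[0.156, -0.073, 0] 31.0
[0.138, -0.104, 0] 43.0
[0.113, -0.130, 0] 55.0
[0.084, -0.151, 0] 67.0
[0.050, -0.165, 0] 79.0
[0.014, -0.114, 0] 87.0
[0.001, -0.058, 0] 91.0
```

Call:
arm_command(increments=[{"dr":[0,0,0],"offset":[0.02,0.005,0.26],"hand":0.1},{"dr":[0,0,0],"offset":[0,0,0.25],"hand":0.1},{"dr":[0,0,0],"offset":[0,0,0],"hand":-1},{"dr":[0,0,0],"offset":[0,0,0],"hand":-1},{"dr":[0,0,0],"offset":[0,0,0],"hand":-1},{"dr":[0,0,0],"offset":[0,0,0],"hand":-1}])

```text
time_s: 9.15
eef_pos: [513.9, -150.8, 65.5]
ee_rot: [-0.001, 0.991, 0.13, -0.0]
force: [2.1, 4.6, -15.4]
grip_width: 0.268
grip_force: 40.9
```

Call:
arm_command(increments=[{"dr":[0,0,0],"offset":[0.051,0.027,0],"hand":-1},{"dr":[0,0,0],"offset":[0.12,0.047,0],"hand":-1},{"dr":[0,0,0],"offset":[0.169,0.033,0],"hand":-1},{"dr":[0,0,0],"offset":[0.172,-0.003,0],"hand":-1},{"dr":[0,0,0],"offset":[0.168,-0.039,0],"hand":-1},{"dr":[0,0,0],"offset":[0.156,-0.073,0],"hand":-1},{"dr":[0,0,0],"offset":[0.138,-0.104,0],"hand":-1},{"dr":[0,0,0],"offset":[0.113,-0.13,0],"hand":-1}])

```text
time_s: 9.95
eef_pos: [634.6, -91.2, 65.5]
ee_rot: [0.002, 0.992, 0.13, 0.001]
force: [5.9, -3.6, -16.9]
grip_width: 0.269
grip_force: 41.0
```

Call:
arm_command(increments=[{"dr":[0,0,0],"offset":[0.084,-0.151,0],"hand":-1},{"dr":[0,0,0],"offset":[0.05,-0.165,0],"hand":-1},{"dr":[0,0,0],"offset":[0.014,-0.114,0],"hand":-1},{"dr":[0,0,0],"offset":[0,-0.058,0],"hand":-1},{"dr":[0,0,0],"offset":[0,0,0],"hand":-1},{"dr":[0,0,0],"offset":[0,0,0],"hand":-1}])

```text
time_s: 10.55
eef_pos: [637.5, -27.8, 65.6]
ee_rot: [-0.0, 0.991, 0.13, 0.004]
force: [17.3, 5.5, -23.1]
grip_width: 0.268
grip_force: 40.6
```

Call:
arm_command(increments=[{"dr":[0,0,0],"offset":[0,0,0],"hand":0.1},{"dr":[0,0,0],"offset":[0,0,0],"hand":0.1},{"dr":[0,0,0],"offset":[0,0,0],"hand":0.1},{"dr":[0,0,0],"offset":[0,0,-0.26],"hand":0.1},{"dr":[0,0,0],"offset":[0,0,-0.26],"hand":0.1},{"dr":[0,0,0],"offset":[0,0,0],"hand":0.1}])

```text
time_s: 11.15
eef_pos: [636.9, -29.6, 133.7]
ee_rot: [0.002, 0.992, 0.13, 0.004]
force: [0.2, -1.0, 0.5]
grip_width: 0.546
grip_force: 0.0
```

Call:
arm_command(increments=[{"dr":[0,0,0],"offset":[-0.303,0.185,0],"hand":0.1},{"dr":[0,0,0],"offset":[-0.303,0.185,0],"hand":0.1},{"dr":[0,0,0],"offset":[-0.303,0.185,0],"hand":0.1},{"dr":[0,0,0],"offset":[-0.303,0.185,0],"hand":0.1},{"dr":[0,0,0],"offset":[0,0,0],"hand":0.1},{"dr":[0,0,0],"offset":[0,0,0],"hand":0.1}])

```text
time_s: 11.75
eef_pos: [517.0, -152.8, 128.6]
ee_rot: [0.0, 0.992, 0.129, 0.0]
force: [0.7, -0.3, 0.5]
grip_width: 0.55
grip_force: 0.0
```

```bash
python3 - <<'E'
from h import *
import cv2
s=ctrl.sense();c=ctrl.camera_info("wrist");cv2.imwrite("pics/w3.png",ctrl.capture("wrist")[:,:,::-1])
print(s["eef_pos"],s["force"])
for q in ([517.5,-153,95],[541,-56.5,50]):
    p=c["K"]@(c["R"]@np.array(q,float)+c["t"]);print(p[:2]/p[2])
E
```

```text
[ 517.03472261 -152.80955904  128.56735224] [ 0.66578391 -0.26772187  0.51648174]
[275.85540817 230.90807234]
[159.69675407 150.29692622]
```

View pics/w3.png

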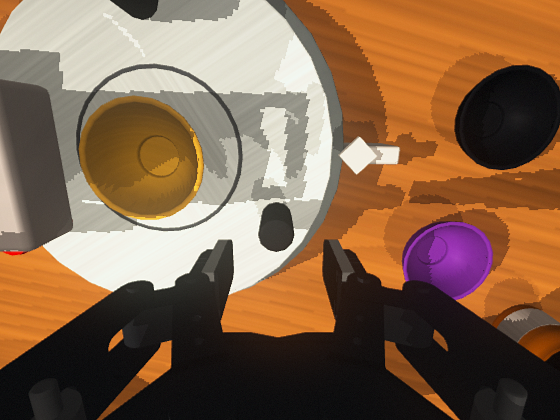

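The black A knob's top is at about (276,235), against a predicted (276,231), and the bowl is still close to the ring centre (159,148).

Call:
arm_command(increments=[{"dr":[0,0,0],"offset":[0,0,0.26],"hand":0.1},{"dr":[0,0,0],"offset":[0,0,0.265],"hand":0.1},{"dr":[0,0,0],"offset":[0,0,0],"hand":-1},{"dr":[0,0,0],"offset":[0,0,0],"hand":-1},{"dr":[0,0,0],"offset":[0,0,0],"hand":-1},{"dr":[0,0,0],"offset":[0,0,0],"hand":-1}])

```text
time_s: 12.4
eef_pos: [516.9, -151.4, 65.0]
ee_rot: [-0.001, 0.991, 0.13, -0.0]
force: [1.5, 2.3, -16.1]
grip_width: 0.266
grip_force: 40.9
```

```bash
python3 arc.py -29 4 9 12 12 12 12 12 12 12 12 6 4 
```

```text
[0.051, 0.026, 0] -25.0
[0.121, 0.045, 0] -16.0
[0.170, 0.030, 0] -4.0
[0.172, -0.006, 0] 8.0
[0.167, -0.042, 0] 20.0
[0.155, -0.076, 0] 32.0
[0.136, -0.106, 0] 44.0
[0.111, -0.132, 0] 56.0
[0.081, -0.152, 0] 68.0
[0.048, -0.166, 0] 80.0
[0.011, -0.086, 0] 86.0
[0.002, -0.058, 0] 90.0
```

Call:
arm_command(increments=[{"dr":[0,0,0],"offset":[0.051,0.026,0],"hand":-1},{"dr":[0,0,0],"offset":[0.121,0.045,0],"hand":-1},{"dr":[0,0,0],"offset":[0.17,0.03,0],"hand":-1},{"dr":[0,0,0],"offset":[0.172,-0.006,0],"hand":-1},{"dr":[0,0,0],"offset":[0.167,-0.042,0],"hand":-1},{"dr":[0,0,0],"offset":[0.155,-0.076,0],"hand":-1},{"dr":[0,0,0],"offset":[0.136,-0.106,0],"hand":-1},{"dr":[0,0,0],"offset":[0.111,-0.132,0],"hand":-1}])

```text
time_s: 13.2
eef_pos: [635.9, -88.9, 65.0]
ee_rot: [0.001, 0.992, 0.13, 0.001]
force: [1.1, -2.9, -13.4]
grip_width: 0.265
grip_force: 41.2
```

Call:
arm_command(increments=[{"dr":[0,0,0],"offset":[0.081,-0.152,0],"hand":-1},{"dr":[0,0,0],"offset":[0.048,-0.166,0],"hand":-1},{"dr":[0,0,0],"offset":[0.011,-0.086,0],"hand":-1},{"dr":[0,0,0],"offset":[0,-0.058,0],"hand":-1},{"dr":[0,0,0],"offset":[0,0,0],"hand":-1},{"dr":[0,0,0],"offset":[0,0,0],"hand":-1}])

```text
time_s: 13.8
eef_pos: [638.6, -29.7, 65.1]
ee_rot: [-0.0, 0.991, 0.13, 0.003]
force: [11.9, 5.0, -20.2]
grip_width: 0.266
grip_force: 40.7
```

Call:
arm_command(increments=[{"dr":[0,0,0],"offset":[0,0,0],"hand":0.1},{"dr":[0,0,0],"offset":[0,0,0],"hand":0.1},{"dr":[0,0,0],"offset":[0,0,0],"hand":0.1},{"dr":[0,0,0],"offset":[0,0,-0.26],"hand":0.1},{"dr":[0,0,0],"offset":[0,0,-0.26],"hand":0.1},{"dr":[0,0,0],"offset":[0,0,0],"hand":0.1}])

```text
time_s: 14.4
eef_pos: [638.7, -31.2, 133.1]
ee_rot: [0.002, 0.992, 0.13, 0.004]
force: [-0.1, 0.0, -0.3]
grip_width: 0.547
grip_force: 0.0
```

Call:
arm_command(increments=[{"dr":[0,0,0],"offset":[-0.309,0.178,0],"hand":0.1},{"dr":[0,0,0],"offset":[-0.309,0.178,0],"hand":0.1},{"dr":[0,0,0],"offset":[-0.309,0.178,0],"hand":0.1},{"dr":[0,0,0],"offset":[-0.309,0.178,0],"hand":0.1},{"dr":[0,0,0],"offset":[0,0,0],"hand":0.1},{"dr":[0,0,0],"offset":[0,0,0],"hand":0.1}])

```text
time_s: 15.0
eef_pos: [515.2, -151.9, 128.0]
ee_rot: [0.0, 0.992, 0.129, 0.0]
force: [0.5, 0.3, 0.2]
grip_width: 0.547
grip_force: 0.0
```

```bash
python3 - <<'E'
from h import *
import cv2
s=ctrl.sense();c=ctrl.camera_info("wrist");cv2.imwrite("pics/w4.png",ctrl.capture("wrist")[:,:,::-1])
print(s["eef_pos"],s["force"])
for q in ([515.5,-152.5,95],[541,-56.5,50],[575,-187,50]):
    p=c["K"]@(c["R"]@np.array(q,float)+c["t"]);print(p[:2]/p[2])
E
```

```text
[ 515.22804942 -151.90703923  127.9618044 ] [0.5162868  0.287476   0.22575085]
[276.39035541 231.64540648]
[160.96749239 148.28970695]
[341.5410852  149.07015811]
```

View pics/w4.png

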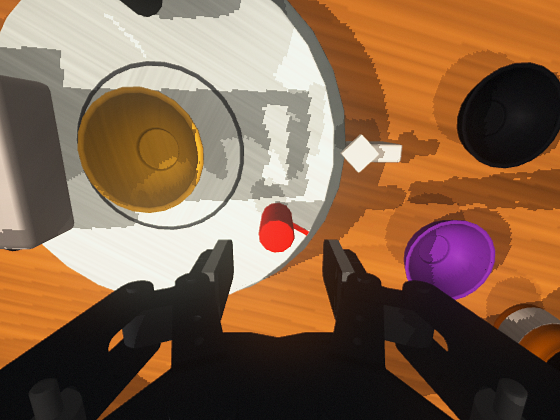

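The red knob is at (276,229), against a predicted (276,232). The ring centre (160,145) and pointer tip (342,153) put the pointer about 2° clockwise of my frame's zero, so I aim there.

Call:
arm_command(increments=[{"dr":[0,0,0],"offset":[0,0,0.26],"hand":0.1},{"dr":[0,0,0],"offset":[0,0,0.26],"hand":0.1},{"dr":[0,0,0],"offset":[0,0,0],"hand":-1},{"dr":[0,0,0],"offset":[0,0,0],"hand":-1},{"dr":[0,0,0],"offset":[0,0,0],"hand":-1},{"dr":[0,0,0],"offset":[0,0,0],"hand":-1}])

```text
time_s: 15.65
eef_pos: [515.1, -150.7, 65.0]
ee_rot: [-0.001, 0.991, 0.13, -0.0]
force: [1.6, 2.3, -15.7]
grip_width: 0.267
grip_force: 40.9
```

```bash
python3 arc.py -29.6 4 7 7 5 3 1.6 
```

```text
[0.051, 0.027, 0] -25.6
[0.093, 0.038, 0] -18.6
[0.097, 0.026, 0] -11.6
[0.071, 0.011, 0] -6.6
[0.043, 0.004, 0] -3.6
[0.023, 0.001, 0] -2.0
```

Call:
arm_command(increments=[{"dr":[0,0,0],"offset":[0.051,0.027,0],"hand":-1},{"dr":[0,0,0],"offset":[0.093,0.038,0],"hand":-1},{"dr":[0,0,0],"offset":[0.097,0.026,0],"hand":-1},{"dr":[0,0,0],"offset":[0.071,0.011,0],"hand":-1},{"dr":[0,0,0],"offset":[0.043,0.004,0],"hand":-1},{"dr":[0,0,0],"offset":[0.023,0,0],"hand":-1},{"dr":[0,0,0],"offset":[0,0,0],"hand":-1},{"dr":[0,0,0],"offset":[0,0,0],"hand":-1}])

```text
time_s: 16.45
eef_pos: [562.3, -152.3, 65.0]
ee_rot: [0.0, 0.992, 0.13, 0.0]
force: [1.7, -4.5, -18.2]
grip_width: 0.265
grip_force: 41.0
```

Call:
arm_command(increments=[{"dr":[0,0,0],"offset":[0,0,0],"hand":0.1},{"dr":[0,0,0],"offset":[0,0,0],"hand":0.1},{"dr":[0,0,0],"offset":[0,0,0],"hand":0.1},{"dr":[0,0,0],"offset":[0,0,-0.26],"hand":0.1},{"dr":[0,0,0],"offset":[0,0,-0.26],"hand":0.1},{"dr":[0,0,0],"offset":[-0.2,0,-0.3],"hand":0.1},{"dr":[0,0,0],"offset":[-0.2,0,-0.3],"hand":0.1},{"dr":[0,0,0],"offset":[0,0,0],"hand":0.1}])

```text
time_s: 17.25
eef_pos: [516.1, -165.6, 205.4]
ee_rot: [0.003, 0.992, 0.13, 0.004]
force: [0.4, -0.5, -0.4]
grip_width: 0.553
grip_force: 0.0
```

```bash
python3 - <<'E'
from h import *
import cv2
s=ctrl.sense();c=ctrl.camera_info("wrist");cv2.imwrite("pics/w5.png",ctrl.capture("wrist")[:,:,::-1])
np.savez("w5.npz",**c);print(s["eef_pos"],s["force"])
E
```

```text
[ 516.09987963 -165.58278182  205.36587492] [ 0.41900811 -0.53394504 -0.41432899]
```

View pics/w5.png

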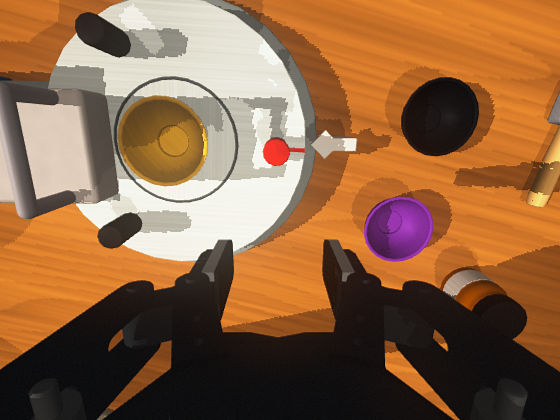

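The red line ends at (305,151), the pointer tip is at (311,145), the red top at (276,152) and the ring centre at (177,139). I'll turn these into angles.

```bash
python3 - <<'E'
import numpy as np
c=np.load("w5.npz");R,t,K=c["R"],c["t"],c["K"]
def ray(u,v,z):
    d=R.T@np.linalg.solve(K,[u,v,1]);o=-R.T@t;return (o+d*(z-o[2])/d[2])[:2]
C=ray(177,139,50)
for n,p in dict(top=(276,152,95),line=(304,151,50),ptr=(311,145,50),tip2=(324,145,50),bowl=(173,141,53),ka=(86,29,95),kb=(109,237,95)).items():
    q=ray(*p)-C;print(n,C.round(1),np.hypot(*q).round(1),np.degrees(np.arctan2(q[1],q[0])).round(1))
E
```

```text
top [542.6 -57.1] 99.2 -80.4
line [542.6 -57.1] 127.8 -80.5
ptr [542.6 -57.1] 134.3 -77.6
tip2 [542.6 -57.1] 147.4 -77.4
bowl [542.6 -57.1] 3.6 134.9
ka [542.6 -57.1] 97.7 44.4
kb [542.6 -57.1] 103.0 162.2
```

The knob stands about 0.05 rad or less short of the pointer (allowed 0.13). The bowl is 4 mm off centre, the drawer is still out and the hand is clear, so I hand in.

```bash
python3 -c "
from rig import ctrl
print(ctrl.finish_job())"
```

```text
the job is handed in; nothing more can be done
None
```

I handed the job in at about 17 s: the lamp drawer is fully out and the plate has gone a full turn, with the red knob about 0.05 rad short of the pointer (0.13 allowed). The bowl stands about 4 mm off centre and nothing else was disturbed, by my own measurements; the hand-in gave no verdict.

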